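# Straightedge against the loaded pulp tray

## Task

Three moulded-pulp trays stand on the inspection bench, and one of them is on load test with the steel knobbed weight in it; the other two only hold products. Take the straightedge out of its leaning stand and stand it upright on its long edge on the bench, midway along the robot-side flange of the loaded tray, pressed gently up against the flange edge and left flush with it along its whole length, so that any bulge can be read. Do not shift or tip any tray, or disturb the weight, the products, or the calliper, tape roll and meter lying about.

Things in the scene. Friction and masses are not known exactly. Their poses are not given: they have to be found in the camera images.
- straightedge: plain aluminium bar 16 (its x, thickness) x 150 (y) x 60 mm (z), 0.31 to 0.49 kg, two small dark rivets near its ends. Origin: centre of its 16 x 150 underside. At the start it leans in the stand: its z axis tips 35 deg from vertical toward the stand's -x, its y along the stand's y; it rests on the stand's front cheeks and slot floors. Both faces are alike, and both long edges
- straightedge_end1 (a point): centre of the straightedge's end at its y = -75 mm: mid-thickness, 30 mm above its underside
- straightedge_end2 (a point): centre of the straightedge's end at its y = +75 mm: mid-thickness, 30 mm above its underside
- straightedge_mid (a point): centre of the straightedge: mid-thickness, mid-length, 30 mm above its underside
- stand: fixed plywood stand, base 120 x 150 x 10 mm, origin at the centre of its underside, -x to the robot. Two slotted cheeks 14 mm wide at y = +-52 mm, open between them for fingers. Slots lean 35 deg, tops toward -x, 20 mm wide; floor 30 mm above the bench at x = +12 mm, where the bar's underside centre rests. Cheeks cover the bar's lower 30 mm: draw it out 30 mm or more along the lean
- tray_a: the tray farthest to the robot's right: pulp tray, brown, loose, 0.11 to 0.18 kg, 140 (its x) x 150 (y) x 32 mm. Origin: centre of the underside; -x looks to the robot. Floor top 6 mm up, sloping walls, flat flange all round 26 to 32 mm above the bench; its straight outer edge, 70 mm from centre in x, 75 in y, is its widest part. Trays 15 mm or more apart
- tray_b: the middle tray, like tray_a (same sizes and axes)
- tray_c: the tray farthest to the robot's left, like tray_a (same sizes and axes)
- weight: plain steel test weight: cylinder 64 mm diameter, 64 mm high, with a small knob on top, 93 mm high in all, 1.4 to 2.0 kg; origin at the centre of its underside; stands in the middle of one of the three trays, on its floor. With it in, the tray slides only under a push of more than about 7 N
- product_1: black rectangular boxed product 64 x 92 x 26 mm lying in one of the trays; origin centre of its underside; bystander, loose; leave it be
- product_2: same as product_1, in another tray; bystander, loose; leave it be
- caliper: steel calliper with a black slide, lying flat, 190 mm long (its y), 12 mm high, between the robot and the trays; origin below the middle of its beam; bystander, loose; leave it be
- tape_roll: roll of brown tape lying flat, 92 mm across, 48 mm high, between the robot and the trays; origin at the centre of its underside; bystander, loose; leave it be
- moisture_meter: grey hand meter, 70 x 150 x 24 mm, lying flat near the stand on the robot's left; origin at the centre of its underside; bystander, loose; leave it be
Things that resemble listed ones, but are neither listed nor needed, are in the scene too. Leave any blue look-alike of the tray_a alone. What is shaped like the straightedge but red is not meant.

How it is judged:
By the outcome, as a careful person would: the job done as asked, in the order asked, and still so for the second after the job is handed in, with the robot touching nothing.
It also fails if it takes over 61 s, if anything falls off the work surface, if the arm or the gripper's body presses on something with over 40 N, if the wrist force passes 120 N, or if a joint passes its speed limit or range.

## Robot

A 6-joint arm with a two-finger parallel gripper is mounted at the origin on the work surface. World frame = base frame: x ahead of the robot, y to its left, z up, the work surface at z = 0. Lengths are in m, angles in rad, forces in N, time in s.
With the tool pointing down it reaches from about 0.3 to 0.775 m from the base axis. Payload 14.6 kg.
Tool frame: the origin (TCP) lies between the finger pads; the fingertips stand 17 mm ahead of it and the grasp point (between the pads) lies 2 mm behind it; z points along the fingers, y is the line along which they close (so a half turn about z gives the same grasp; the last joint's range is limited). The gripper opens to 94 mm and grips with 3 to 60 N. Pads are 16 mm wide; open, the fingers measure 119 mm over their backs; the gripper's body (75 mm by 177 mm) begins 78 mm behind the grasp point.
Start: joints at [-1.209, 0.3, 1.521, -0, 1.321, -0.067], TCP at [0.229, -0.5, 0.222] pointing down, gripper open.
Joint ranges: [-3.03, 3.03], [-0.79, 2.21], [0.23, 2.52], [-1.04, 4.18], [0, 3.07], [-2.55, 2.55]. Speed limits (rad/s): [2.22, 2.22, 2.57, 3.14, 3.14, 3.14].

## Interface

Orientations are given as a unit quaternion [x, y, z, w].
In Python, from bench import env, vision gives the robot as it stands. The module is installed in compiled form; this text tells all that it offers.
- The arm moves only by the tool carry_out, never from a script. Its argument "targets" is a list of rows, each an object of numbers: "fingers": the opening, from 0 (shut) to 1 (fully open); "tx", "ty", "tz": the shift along the world's x, y, z in m; "spin": the turn about the world's z in degrees. A call has 1 to 20 rows; each row is the pose to reach, as a shift and turn from the pose commanded when the call began; what a row does not reach only later rows make up. A row lasts 1/8 s, in which the tool goes at most 62.5 mm and 10.7 degrees, less where a joint would pass 70% of its speed; a pose out of reach is approached as far as the arm can. A call with a gripper value outside its range is refused whole. The fingers move at their own pace and stop on an object; the grip force is fixed at half the most. Time passes only in rows, so rows that repeat a pose let the fingers close. It gives the time, the measured TCP pose, the force, the opening and the grip force at its end, in the units of the state.
- env.get_state(): the state, without advancing time (a new reading comes with each control period).
- vision.camera(name): name is "scene" or "top" or "wrist"; returns a dict with "pixels" (384x512x3 uint8, red, green, blue), "fx", "fy", "cx", "cy" (pixels), "distortion" ([k1, k2, p1, p2, k3] as OpenCV has them; the pictures are not rectified), "R" (3x3) and "t" (3): a world point X has camera coordinates R X + t. Camera axes: x right, y down, z forward; pixel columns grow to the right and rows downward; lengths in m; the calibration is good to about 2 mm. A picture is of the moment at which its call begins. There is no depth.
- env.finish_job(): hands the job in; it is judged then, once.
The state is a dict: "time": time; "q": joint angles; "qd": joint speeds; "tau": joint torques, N m; "tool_pos": TCP position; "ee_rot": TCP orientation; "force": force on the tool from outside, world axes, zero at the start; "torque": the same for the moment, N m; "finger_gap": finger opening in m; "grip_force": force on a finger pad.
Only numpy, scipy, OpenCV 4.12 (cv2) and the standard library are available. Lean on these libraries where they do the work, as an engineer would, in place of code of your own. Each camera call takes 0.05 s, during which the arm holds its last target. There are 200 camera calls.

## Working session

There is one attempt and no reset: what is moved stays moved. The work goes in short steps, Python scripts to look and compute and a tool call to move; the robot and the scene stay as the last step left them, time stands still between calls to the robot, and variables do not carry over. Pictures are saved under pics/ and viewed, at most 10 in all, crops included, and the job is handed in when it is done.

Besides the shell and the picture viewer there is one more tool, called after "Call:" as a command line: name --argument value ..., lists and objects as JSON in quotes. carry_out: Moves the arm, as the interface text tells. Its arguments: {"type":"object","properties":{"targets":{"type":"array","items":{"type":"object","properties":{"fingers":{"type":"number"},"tx":{"type":"number"},"ty":{"type":"number"},"tz":{"type":"number"},"spin":{"type":"number"}}}}},"required":["targets"]}

```bash
mkdir -p pics; cat > h.py <<'E'
import numpy as np, cv2
from bench import env, vision
def snap(n,f=None):
    c=vision.camera(n)
    if f: cv2.imwrite(f'pics/{f}.png',c['pixels'][:,:,::-1])
    return c
def K(c): return np.array([[c['fx'],0,c['cx']],[0,c['fy'],c['cy']],[0,0,1.]])
def plane(c,uv,z):
    uv=np.array(uv,float).reshape(-1,1,2)
    n=cv2.undistortPoints(uv,K(c),np.array(c['distortion'],float)).reshape(-1,2)
    R=np.array(c['R']);t=np.array(c['t']);o=-R.T@t
    d=np.c_[n,np.ones(len(n))]@R
    return o+d*((z-o[2])/d[:,2])[:,None]
def proj(c,X):
    return cv2.projectPoints(np.array(X,float).reshape(-1,1,3),cv2.Rodrigues(np.array(c['R']))[0],np.array(c['t'],float),K(c),np.array(c['distortion'],float))[0].reshape(-1,2)
E
python3 - <<'E'
from h import *
import pickle
a=snap('top','top0');b=snap('scene','scene0')
pickle.dump((a,b),open('c0.pkl','wb'))
for c in(a,b):print(-np.array(c['R']).T@c['t'],c['fx'])
im=np.hstack([a['pixels'],b['pixels']])[:,:,::-1]
s=env.get_state();print(s['time'],s['tool_pos'],s['ee_rot'],s['finger_gap'])
E
```

```text
[0.26035259 0.07299251 1.69452756] 459.65063585470864
[ 1.11828158 -0.5496696   0.77643538] 352.63566362568
0.1 [ 0.22860823 -0.49999712  0.22194117] [ 9.77101437e-01  2.12773352e-01 -7.93131626e-05 -5.25848166e-04] 0.09357771631165258
```

View pics/top0.png

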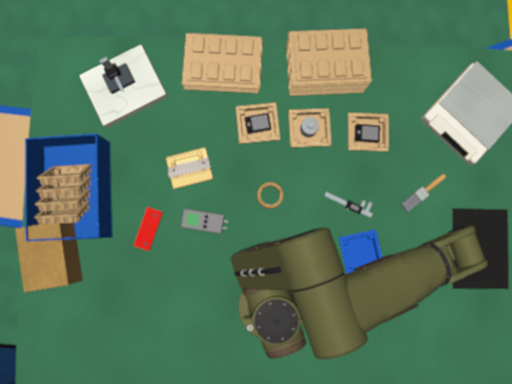

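View pics/scene0.png

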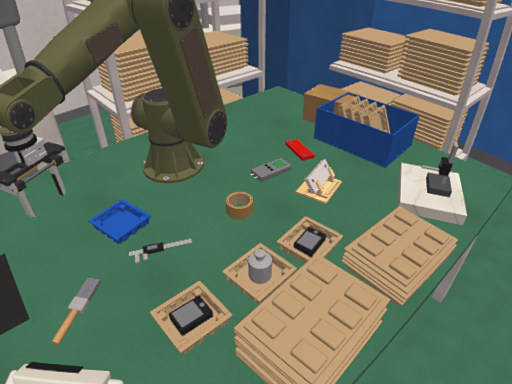

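The top view shows three brown trays at (258,123), (310,128) and (368,131). Only the middle one, tray_b, holds the grey knobbed cylinder; the other two hold black boxes. The stand with the aluminium bar is at (190,168). The red bar at (148,229) and the blue tray at (360,252) are look-alikes. I'll confirm in a crop and measure.

```bash
python3 - <<'E'
from h import *
import pickle
a,b=pickle.load(open('c0.pkl','rb'))
p=a['pixels']
cv2.imwrite('pics/crop1.png',cv2.resize(p[95:235,155:395,::-1],None,fx=3.3,fy=3.3,interpolation=cv2.INTER_CUBIC))
hsv=cv2.cvtColor(p,cv2.COLOR_RGB2HSV)
m=((hsv[...,0]<30)&(hsv[...,2]>90)&(hsv[...,1]>50)).astype(np.uint8)
for nm,(u0,u1,v0,v1) in dict(c=(230,284,98,150),b=(285,338,103,152),a=(342,396,108,156),stand=(160,218,142,194)).items():
    r=np.zeros_like(m);r[v0:v1,u0:u1]=m[v0:v1,u0:u1]
    cs=max(cv2.findContours(r,cv2.RETR_EXTERNAL,cv2.CHAIN_APPROX_NONE)[0],key=cv2.contourArea)
    z=.032 if nm!='stand' else .01
    P=plane(a,cs.reshape(-1,2),z)[:,:2]
    print(nm,cv2.minAreaRect((P*1000).astype(np.float32)),cv2.boundingRect(cs))
E
```

```text
c ((666.3238525390625, 68.49424743652344), (142.05677795410156, 151.02613830566406), 7.355605125427246) (236, 102, 44, 42)
b ((653.93408203125, -124.08219909667969), (141.71788024902344, 151.55043029785156), 3.5539982318878174) (289, 108, 42, 39)
a ((644.5307006835938, -343.47869873046875), (141.39906311035156, 151.1931915283203), 0.06917772442102432) (348, 113, 41, 38)
stand ((456.90960693359375, 306.79400634765625), (45.25950622558594, 152.47744750976562), 15.642683982849121) (171, 168, 42, 21)
```

View pics/crop1.png

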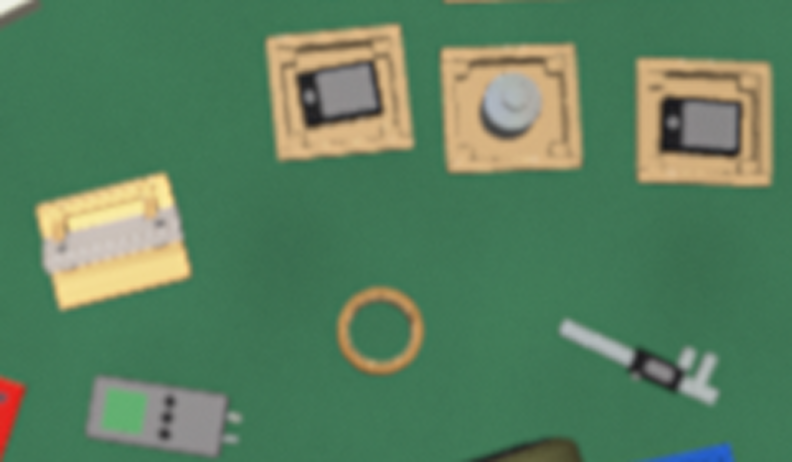

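The crop confirms it: the middle tray, crop (511,108), holds the weight, and the stand with the aluminium bar is around (112,240). Next I'll get the stand pose from its base corners and the grey bar.

```bash
python3 - <<'E'
from h import *
import pickle
a,b=pickle.load(open('c0.pkl','rb'))
cr=np.array([(62,310),(190,276),(167,173),(37,206)])/3.3+[155,95]-.35
P=plane(a,cr,.01);print(P.round(4));print('ctr',P.mean(0).round(4))
yv=(P[0]-P[1])+(P[3]-P[2]);print('yaw',np.degrees(np.arctan2(yv[1],yv[0]))-90, np.linalg.norm(P[0]-P[1]),np.linalg.norm(P[2]-P[1]))
yaw=np.arctan2(yv[1],yv[0])-np.pi/2
# bar from grey mask
hsv=cv2.cvtColor(a['pixels'],cv2.COLOR_RGB2HSV)
m=np.zeros(hsv.shape[:2],np.uint8);m[140:200,160:220]=((hsv[...,1]<50)&(hsv[...,2]>110))[140:200,160:220]
c=max(cv2.findContours(m,cv2.RETR_EXTERNAL,cv2.CHAIN_APPROX_NONE)[0],key=cv2.contourArea).reshape(-1,2)
Q=plane(a,c,.0592)[:,:2]*1000
r=cv2.minAreaRect(Q.astype(np.float32));print('grey',r)
ex=np.array([np.cos(yaw),np.sin(yaw)]);ey=np.array([-ex[1],ex[0]])
S=P.mean(0)[:2]
bx=lambda x,z:proj(a,[np.r_[S+ex*x/1000+ey*y/1000,z/1000] for y in(-75,75)]).round(1).tolist()
print('pred top-front',bx(-29,74.6),'bottom visible',bx(18.6,34.6))
print('grey bbox',cv2.boundingRect(c), cv2.boxPoints(cv2.minAreaRect(c.astype(np.float32))).round(1).tolist())
print('tcp target(-15)',S+ex*-.0153)
E
```

```text
[[0.4145 0.3716 0.01  ]
 [0.4565 0.2297 0.01  ]
 [0.5727 0.2599 0.01  ]
 [0.5314 0.4052 0.01  ]]
ctr [0.4938 0.3166 0.01  ]
yaw 16.169208930843098 0.1480500697596479 0.1200025412335659
grey ((489.2356262207031, 312.77337646484375), (38.0027961730957, 156.7252197265625), 15.64053726196289)
pred top-front [[209.0, 167.6], [168.2, 178.2]] bottom visible [[206.9, 156.7], [167.2, 167.0]]
grey bbox (168, 157, 43, 21) [[165.8000030517578, 167.3000030517578], [208.1999969482422, 156.6999969482422], [210.6999969482422, 166.8000030517578], [168.39999389648438, 177.39999389648438]]
tcp target(-15) [0.47908999 0.31232552]
```

Call:
carry_out --targets '[{"tx":0.02,"ty":0.05,"tz":0.01,"spin":5,"fingers":1},{"tx":0.04,"ty":0.1,"tz":0.01,"spin":10,"fingers":1},{"tx":0.06,"ty":0.15,"tz":0.01,"spin":15,"fingers":1},{"tx":0.08,"ty":0.2,"tz":0.01,"spin":20,"fingers":1},{"tx":0.1,"ty":0.25,"tz":0.01,"spin":25,"fingers":1},{"tx":0.12,"ty":0.3,"tz":0.01,"spin":30,"fingers":1},{"tx":0.13,"ty":0.35,"tz":0.01,"spin":35,"fingers":1},{"tx":0.15,"ty":0.4,"tz":0.01,"spin":40,"fingers":1},{"tx":0.16,"ty":0.45,"tz":0.01,"spin":45,"fingers":1},{"tx":0.17,"ty":0.5,"tz":0.01,"spin":50,"fingers":1},{"tx":0.18,"ty":0.55,"tz":0.01,"spin":56,"fingers":1},{"tx":0.19,"ty":0.6,"tz":0.01,"spin":62,"fingers":1},{"tx":0.2,"ty":0.65,"tz":0.01,"spin":68,"fingers":1},{"tx":0.215,"ty":0.7,"tz":0.01,"spin":74,"fingers":1},{"tx":0.23,"ty":0.75,"tz":0.01,"spin":78,"fingers":1},{"tx":0.24,"ty":0.79,"tz":0.01,"spin":81,"fingers":1},{"tx":0.25,"ty":0.812,"tz":0.01,"spin":81,"fingers":1},{"tx":0.25,"ty":0.812,"tz":0.01,"spin":81,"fingers":1},{"tx":0.25,"ty":0.812,"tz":0.01,"spin":81,"fingers":1}]'

```text
time: 2.48
tool_pos: [0.4784, 0.3112, 0.2322]
ee_rot: [0.605, 0.796, -0.0, -0.0]
force: [-0.3, -0.2, -0.2]
finger_gap: 0.0939
grip_force: 0.0
```

```bash
python3 - <<'E'
from h import *
import pickle
c=snap('wrist','w1');pickle.dump(c,open('w1.pkl','wb'))
print(-np.array(c['R']).T@c['t'])
S=np.array([.4938,.3155]);y=np.radians(15.8);ex=np.array([np.cos(y),np.sin(y)]);ey=np.array([-ex[1],ex[0]])
for n,x,z in(('topfront',-29,74.6),('topback',-15.9,83.7),('basefront',-60,10),('baseback',60,10)):
    print(n,proj(c,[np.r_[S+ex*x/1000+ey*yy/1000,z/1000] for yy in(-75,75)]).round(0).tolist())
s=env.get_state();print(s['time'],s['tool_pos'],s['ee_rot'],s['q'])
E
```

```text
[0.4553698  0.39305637 0.39512401]
topfront [[247.0, 238.0], [245.0, 121.0]]
topback [[257.0, 241.0], [256.0, 121.0]]
basefront [[228.0, 219.0], [225.0, 120.0]]
baseback [[306.0, 219.0], [311.0, 119.0]]
2.525 [0.47850251 0.31107255 0.23244797] [ 6.05061257e-01  7.96178908e-01 -1.44227822e-04 -1.43772815e-05] [ 5.12309350e-01  3.39017460e-01  1.44617460e+00 -9.02974413e-05
  1.35667673e+00  2.41217847e-01]
```

View pics/w1.png

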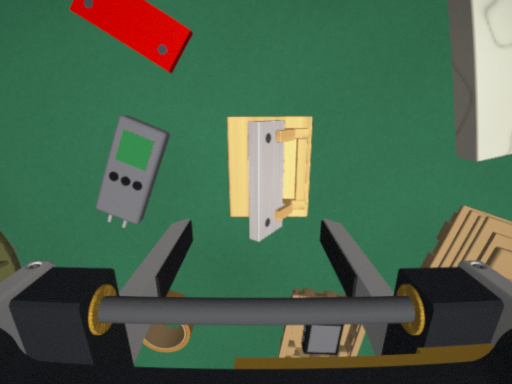

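The wrist view shows the bar's top front edge at column ~248 (predicted 246) and the base at 228–311 (predicted 227–308). So the stand is about 2 mm further along its +x, and I'll descend with that shift.

Call:
carry_out --targets '[{"tx":0.002,"ty":0.002,"tz":-0.04,"spin":0,"fingers":1},{"tx":0.002,"ty":0.002,"tz":-0.08,"spin":0,"fingers":1},{"tx":0.002,"ty":0.002,"tz":-0.115,"spin":0,"fingers":1},{"tx":0.002,"ty":0.002,"tz":-0.14,"spin":0,"fingers":1},{"tx":0.002,"ty":0.002,"tz":-0.152,"spin":0,"fingers":1},{"tx":0.002,"ty":0.002,"tz":-0.152,"spin":0,"fingers":1},{"tx":0.002,"ty":0.002,"tz":-0.152,"spin":0,"fingers":0.5},{"tx":0.002,"ty":0.002,"tz":-0.152,"spin":0,"fingers":0.4},{"tx":0.002,"ty":0.002,"tz":-0.152,"spin":0,"fingers":0.35},{"tx":0.002,"ty":0.002,"tz":-0.152,"spin":0,"fingers":0.3},{"tx":0.002,"ty":0.002,"tz":-0.152,"spin":0,"fingers":0.25},{"tx":0.002,"ty":0.002,"tz":-0.152,"spin":0,"fingers":0.2},{"tx":0.002,"ty":0.002,"tz":-0.152,"spin":0,"fingers":0.2}]'

```text
time: 4.15
tool_pos: [0.4808, 0.3138, 0.0805]
ee_rot: [0.605, 0.796, 0.0, 0.0]
force: [4.4, 0.1, 3.2]
finger_gap: 0.0275
grip_force: 2.6
```

Call:
carry_out --targets '[{"fingers":0},{"fingers":0},{"fingers":0}]'

```text
$.targets[0]: bad value
```

Call:
carry_out --targets '[{"tx":0,"ty":0,"tz":0,"spin":0,"fingers":0},{"tx":0,"ty":0,"tz":0,"spin":0,"fingers":0},{"tx":0,"ty":0,"tz":0,"spin":0,"fingers":0}]'

```text
time: 4.53
tool_pos: [0.4813, 0.314, 0.0811]
ee_rot: [0.605, 0.796, 0.001, 0.0]
force: [3.7, -1.2, 5.6]
finger_gap: 0.0247
grip_force: 28.0
```

Call:
carry_out --targets '[{"tx":-0.0028,"ty":-0.0008,"tz":0.004,"spin":0,"fingers":0},{"tx":-0.0055,"ty":-0.0015,"tz":0.008,"spin":0,"fingers":0},{"tx":-0.0083,"ty":-0.0023,"tz":0.0123,"spin":0,"fingers":0},{"tx":-0.011,"ty":-0.003,"tz":0.0164,"spin":0,"fingers":0},{"tx":-0.0138,"ty":-0.0038,"tz":0.0205,"spin":0,"fingers":0},{"tx":-0.0138,"ty":-0.0038,"tz":0.0205,"spin":0,"fingers":0}]'

```text
time: 5.28
tool_pos: [0.4677, 0.3102, 0.1016]
ee_rot: [0.605, 0.796, 0.001, 0.001]
force: [5.2, 1.1, 3.3]
finger_gap: 0.0245
grip_force: 28.0
```

Call:
carry_out --targets '[{"tx":0.003,"ty":0.0008,"tz":0.001,"spin":0,"fingers":0},{"tx":0.006,"ty":0.0016,"tz":0.002,"spin":0,"fingers":0},{"tx":0.009,"ty":0.0025,"tz":0.003,"spin":0,"fingers":0},{"tx":0.012,"ty":0.0033,"tz":0.004,"spin":0,"fingers":0},{"tx":0.012,"ty":0.0033,"tz":0.004,"spin":0,"fingers":0}]'

```text
time: 5.9
tool_pos: [0.479, 0.3133, 0.1048]
ee_rot: [0.605, 0.796, -0.0, -0.0]
force: [3.5, 1.0, -0.8]
finger_gap: 0.0195
grip_force: 28.2
```

Call:
carry_out --targets '[{"tx":0.003,"ty":0.0008,"tz":0.001,"spin":0,"fingers":0},{"tx":0.006,"ty":0.0016,"tz":0.0015,"spin":0,"fingers":0},{"tx":0.009,"ty":0.0025,"tz":0.002,"spin":0,"fingers":0},{"tx":0.009,"ty":0.0025,"tz":0.002,"spin":0,"fingers":0}]'

```text
time: 6.4
tool_pos: [0.4866, 0.3155, 0.1068]
ee_rot: [0.605, 0.796, -0.002, -0.001]
force: [-10.7, -3.3, 8.1]
finger_gap: 0.0174
grip_force: 28.9
```

Call:
carry_out --targets '[{"tx":-0.001,"ty":0,"tz":0.004,"spin":0,"fingers":0},{"tx":-0.003,"ty":-0.001,"tz":0.008,"spin":0,"fingers":0},{"tx":-0.006,"ty":-0.002,"tz":0.014,"spin":0,"fingers":0},{"tx":-0.01,"ty":-0.003,"tz":0.024,"spin":0,"fingers":0},{"tx":-0.015,"ty":-0.005,"tz":0.045,"spin":0,"fingers":0},{"tx":-0.02,"ty":-0.006,"tz":0.08,"spin":0,"fingers":0},{"tx":-0.02,"ty":-0.006,"tz":0.08,"spin":0,"fingers":0},{"tx":-0.02,"ty":-0.006,"tz":0.08,"spin":0,"fingers":0}]'

```text
time: 7.4
tool_pos: [0.4675, 0.3096, 0.186]
ee_rot: [0.605, 0.796, -0.001, -0.0]
force: [-0.4, 0.1, -4.8]
finger_gap: 0.0158
grip_force: 29.4
```

```bash
python3 - <<'E'
from h import *
a=snap('wrist');b=snap('scene');
cv2.imwrite('pics/held.png',np.hstack([cv2.resize(a['pixels'],(400,300)),cv2.resize(b['pixels'][60:240,200:440],(400,300),interpolation=cv2.INTER_CUBIC)])[:,:,::-1])
s=env.get_state();print(s['time'],s['tool_pos'],s['finger_gap'],s['force'],s['q'][5])
E
```

```text
7.5 [0.46747707 0.30952761 0.18549715] 0.01560767645570898 [-0.51014637 -0.17086692 -5.23050618] 0.24784605420603606
```

View pics/held.png

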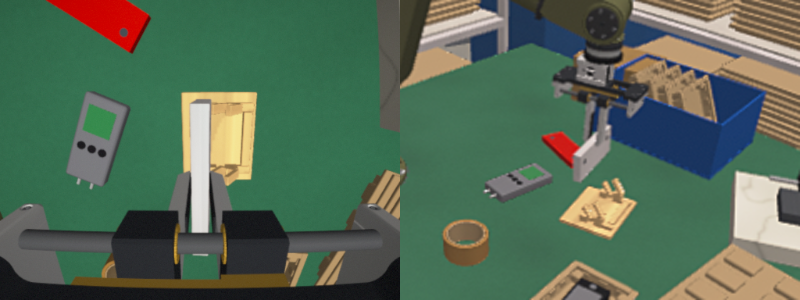

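```bash
python3 - <<'E'
from h import *
a=snap('wrist');b=snap('top')
p=a['pixels'];hsv=cv2.cvtColor(p,cv2.COLOR_RGB2HSV)
m=np.zeros(hsv.shape[:2],np.uint8);m[100:230,238:275]=((hsv[...,1]<30)&(hsv[...,2]>150))[100:230,238:275]
c=max(cv2.findContours(m,cv2.RETR_EXTERNAL,cv2.CHAIN_APPROX_NONE)[0],key=cv2.contourArea)
print(cv2.boundingRect(c),cv2.minAreaRect(c))
x,y,w,h=cv2.boundingRect(c)
s=env.get_state();q=s['ee_rot'];ang=2*np.arctan2(q[1],q[0])-np.pi/2
ey=np.array([-np.sin(ang),np.cos(ang)]);ex=np.array([np.cos(ang),np.sin(ang)])
for z in(.19,.197):
    P=plane(a,[(x+w/2,y)],z)[0,:2]-s['tool_pos'][:2];print(z,'along',P@ey,'across',P@ex)
print('yaw',np.degrees(ang))
# items between robot and trays, from top view
t=cv2.cvtColor(b['pixels'],cv2.COLOR_RGB2HSV)
print('tape',plane(b,[(270,195)],.024),'cal',plane(b,[(326,195),(372,213)],.006))
E
```

```text
(243, 132, 26, 98) ((255.5, 180.5), (97.0, 25.0), 90.0)
0.19 along 0.07370069048787473 across -0.0006870433275691246
0.197 along 0.07420138077413983 across -0.0006664326548814818
yaw 15.562267796221821
tape [[0.39918214 0.01554481 0.024     ]] cal [[ 0.40611908 -0.19225256  0.006     ]
 [ 0.34369111 -0.36457749  0.006     ]]
```

Call:
carry_out --targets '[{"tx":0.005,"ty":-0.03,"tz":0.0,"spin":-1,"fingers":0},{"tx":0.01,"ty":-0.07,"tz":0.0,"spin":-2,"fingers":0},{"tx":0.02,"ty":-0.11,"tz":0.0,"spin":-3,"fingers":0},{"tx":0.025,"ty":-0.15,"tz":0.0,"spin":-4,"fingers":0},{"tx":0.03,"ty":-0.19,"tz":0.0,"spin":-5,"fingers":0},{"tx":0.035,"ty":-0.23,"tz":0.0,"spin":-6,"fingers":0},{"tx":0.04,"ty":-0.27,"tz":0.0,"spin":-7,"fingers":0},{"tx":0.045,"ty":-0.31,"tz":0.0,"spin":-8,"fingers":0},{"tx":0.05,"ty":-0.35,"tz":0.0,"spin":-9,"fingers":0},{"tx":0.06,"ty":-0.39,"tz":0.0,"spin":-10,"fingers":0},{"tx":0.065,"ty":-0.42,"tz":0.0,"spin":-11,"fingers":0},{"tx":0.0685,"ty":-0.44,"tz":0.0,"spin":-12,"fingers":0},{"tx":0.0685,"ty":-0.44,"tz":0.0,"spin":-12,"fingers":0},{"tx":0.0685,"ty":-0.44,"tz":0.0,"spin":-12,"fingers":0},{"tx":0.0685,"ty":-0.44,"tz":-0.04,"spin":-12,"fingers":0},{"tx":0.0685,"ty":-0.44,"tz":-0.08,"spin":-12,"fingers":0},{"tx":0.0685,"ty":-0.44,"tz":-0.11,"spin":-12,"fingers":0},{"tx":0.0685,"ty":-0.44,"tz":-0.12,"spin":-12,"fingers":0},{"tx":0.0685,"ty":-0.44,"tz":-0.12,"spin":-12,"fingers":0}]'

```text
time: 9.98
tool_pos: [0.5369, -0.1297, 0.0676]
ee_rot: [0.684, 0.729, 0.0, 0.0]
force: [-0.0, -0.0, -4.3]
finger_gap: 0.0158
grip_force: 29.9
```

```bash
python3 - <<'E'
from h import *
import pickle
a=snap('wrist','w2');b=snap('top','t2');pickle.dump((a,b),open('c2.pkl','wb'))
print(proj(a,[(.584+.0047*0,-.128,.032),(.5793,-.053,.032),(.5886,-.203,.032)]).round())
E
```

```text
[[316. 223.]
 [322. 128.]
 [310. 301.]]
```

View pics/w2.png

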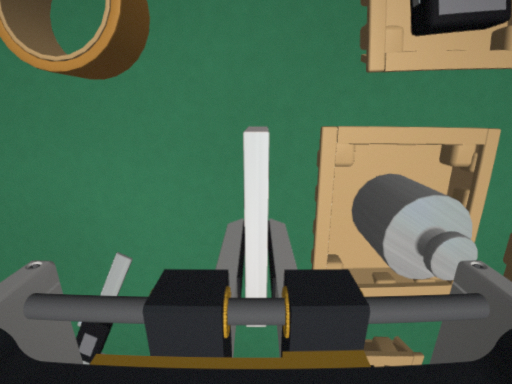

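Call:
carry_out --targets '[{"tx":0,"ty":0,"tz":-0.004,"spin":0,"fingers":0},{"tx":0,"ty":0,"tz":-0.008,"spin":0,"fingers":0},{"tx":0,"ty":0,"tz":-0.008,"spin":0,"fingers":0}]'

```text
time: 10.45
tool_pos: [0.5388, -0.131, 0.0633]
ee_rot: [0.685, 0.729, 0.002, 0.003]
force: [-5.5, 0.6, 31.1]
finger_gap: 0.0152
grip_force: 30.1
```

The wrist view shows tray_b's robot-side edge from (322,128) to (314,268), as predicted. The bar is parallel to it at column ~257, and it has now touched the bench. I'll ease off, release it so it stands level, and regrip slightly deeper.

Call:
carry_out --targets '[{"tx":0,"ty":0,"tz":0.004,"spin":0,"fingers":0},{"tx":0,"ty":0,"tz":0.005,"spin":0,"fingers":0},{"tx":0,"ty":0,"tz":0.005,"spin":0,"fingers":0}]'

```text
time: 10.82
tool_pos: [0.5362, -0.1301, 0.0637]
ee_rot: [0.685, 0.729, -0.0, -0.0]
force: [0.3, 0.2, -2.5]
finger_gap: 0.0158
grip_force: 29.9
```

Call:
carry_out --targets '[{"tx":0,"ty":0,"tz":0,"spin":0,"fingers":0.22},{"tx":0,"ty":0,"tz":0,"spin":0,"fingers":0.3},{"tx":0,"ty":0,"tz":0,"spin":0,"fingers":0.35},{"tx":0,"ty":0,"tz":0,"spin":0,"fingers":0.35},{"tx":0,"ty":0,"tz":-0.004,"spin":0,"fingers":0.35},{"tx":0,"ty":0,"tz":-0.008,"spin":0,"fingers":0.35},{"tx":0,"ty":0,"tz":-0.008,"spin":0,"fingers":0.35}]'

```text
time: 11.7
tool_pos: [0.5361, -0.1301, 0.0555]
ee_rot: [0.685, 0.729, -0.0, -0.0]
force: [-0.2, 0.1, 0.0]
finger_gap: 0.0331
grip_force: 0.0
```

Call:
carry_out --targets '[{"tx":0,"ty":0,"tz":0,"spin":0,"fingers":0.25},{"tx":0,"ty":0,"tz":0,"spin":0,"fingers":0.2},{"tx":0,"ty":0,"tz":0,"spin":0,"fingers":0.15},{"tx":0,"ty":0,"tz":0,"spin":0,"fingers":0},{"tx":0,"ty":0,"tz":0,"spin":0,"fingers":0},{"tx":0,"ty":0,"tz":0,"spin":0,"fingers":0}]'

```text
time: 12.45
tool_pos: [0.5364, -0.1302, 0.056]
ee_rot: [0.685, 0.729, 0.0, 0.0]
force: [-0.6, 0.0, 1.6]
finger_gap: 0.0158
grip_force: 30.0
```

```bash
python3 - <<'E'
from h import *
import pickle
a=snap('top','t3');w=snap('wrist');s=env.get_state()
p=w['pixels'];g=cv2.cvtColor(p,cv2.COLOR_RGB2HSV)
m=np.zeros(g.shape[:2],np.uint8);m[90:230,235:285]=((g[...,1]<30)&(g[...,2]>150))[90:230,235:285]
c=max(cv2.findContours(m,cv2.RETR_EXTERNAL,cv2.CHAIN_APPROX_NONE)[0],key=cv2.contourArea)
x,y,ww,h=cv2.boundingRect(c);print('bar mask',x,y,ww,h)
print('bar +y end', plane(w,[(x+ww/2,y)],.06))
# tray left edge in wrist: first brown pixel per row
b=((g[...,0]<25)&(g[...,1]>80)&(g[...,2]>130)).astype(np.uint8)
rows=np.arange(140,240,4);E=[]
for r in rows:
    k=np.where(b[r,295:345])[0]
    if len(k):E.append((295+k[0]-.5,r))
P=plane(w,E,.032)
l=np.polyfit(P[:,1],P[:,0],1);res=P[:,0]-np.polyval(l,P[:,1]);print('edge yaw',np.degrees(-np.arctan(l[0])),'x at y=-.128',np.polyval(l,-.128),'res',res.std(),P[[0,-1]])
# tray +y corner row
col=400;k=np.where(b[100:180,col])[0];print('flange +y edge',plane(w,[(345,np.where(b[100:180,345])[0][0]+100),(400,k[0]+100)],.032))
q=s['ee_rot'];print(s['tool_pos'],s['force'],s['finger_gap'],'yaw',np.degrees(2*np.arctan2(q[1],q[0]))-90,s['time'])
E
```

```text
bar mask 243 131 27 99
bar +y end [[ 0.53120783 -0.05625669  0.06      ]]
edge yaw 3.9279029365288776 x at y=-.128 0.5842332140416171 res 0.00020302221391960886 [[ 0.5795484  -0.06116111  0.032     ]
 [ 0.58482292 -0.13415047  0.032     ]]
flange +y edge [[ 0.59178562 -0.05076538  0.032     ]
 [ 0.63058718 -0.04856826  0.032     ]]
[ 0.5363984  -0.13022428  0.05602649] [-0.48985209  0.36409174  1.45852945] 0.015768036532197254 yaw 3.5653294287710082 12.55
```

Call:
carry_out --targets '[{"tx":0,"ty":0,"tz":0.002,"spin":0,"fingers":0},{"tx":0.008,"ty":0.001,"tz":0.002,"spin":0,"fingers":0},{"tx":0.018,"ty":0.002,"tz":0.002,"spin":0,"fingers":0},{"tx":0.027,"ty":0.003,"tz":0.002,"spin":0,"fingers":0},{"tx":0.033,"ty":0.0035,"tz":0.002,"spin":0.2,"fingers":0},{"tx":0.036,"ty":0.0035,"tz":0.002,"spin":0.2,"fingers":0},{"tx":0.036,"ty":0.0035,"tz":0.002,"spin":0.2,"fingers":0},{"tx":0.036,"ty":0.0035,"tz":0.002,"spin":0.2,"fingers":0}]'

```text
time: 13.55
tool_pos: [0.5722, -0.1267, 0.0579]
ee_rot: [0.684, 0.73, -0.0, -0.0]
force: [-0.2, -0.0, -4.7]
finger_gap: 0.0157
grip_force: 30.0
```

Call:
carry_out --targets '[{"tx":0.0005,"ty":0,"tz":-0.001,"spin":0,"fingers":0},{"tx":0.001,"ty":0,"tz":-0.001,"spin":0,"fingers":0},{"tx":0.0015,"ty":0,"tz":-0.001,"spin":0,"fingers":0},{"tx":0.002,"ty":0,"tz":-0.001,"spin":0,"fingers":0},{"tx":0.002,"ty":0,"tz":-0.001,"spin":0,"fingers":0}]'

```text
time: 14.18
tool_pos: [0.5744, -0.1267, 0.0569]
ee_rot: [0.683, 0.73, 0.0, 0.0]
force: [0.0, -0.7, -4.8]
finger_gap: 0.0156
grip_force: 30.0
```

```bash
cat > m.py <<'E'
from h import *
w=snap('wrist');s=env.get_state()
import sys
cv2.imwrite(f'pics/{sys.argv[1]}.png',w['pixels'][:,:,::-1])
g=cv2.cvtColor(w['pixels'],cv2.COLOR_RGB2HSV)
b=((g[...,0]<25)&(g[...,1]>80)&(g[...,2]>130)).astype(np.uint8)
m=((g[...,1]<30)&(g[...,2]>150))
E=[];B=[]
for r in range(140,230,4):
    k=np.where(m[r,235:285])[0]
    if len(k):B.append((235+k[-1]+.5,r))
    k=np.where(b[r,262:330])[0]
    if len(k):E.append((262+k[0]-.5,r))
for n,Q,z in(('tray',E,.032),('bar',B,.06)):
    P=plane(w,Q,z);l=np.polyfit(P[:,1],P[:,0],1);print(n,'yaw',np.degrees(-np.arctan(l[0])).round(2),'x at -.128',np.polyval(l,-.128).round(4),(P[:,0]-np.polyval(l,P[:,1])).std().round(5))
k=np.where(b[100:180,340])[0];print('tray +y edge',plane(w,[(340,k[0]+100)],.032)[0])
k=np.where(m[100:180,256])[0];print('bar +y end',plane(w,[(256,k[0]+100)],.06)[0])
print(s['tool_pos'],s['force'],s['torque'],s['time'])
E
python3 m.py w4
```

```text
tray yaw 9.68 x at -.128 0.5892 0.00278
bar yaw 3.63 x at -.128 0.5816 0.00016
tray +y edge [ 0.62654318 -0.04868302  0.032     ]
bar +y end [ 0.56867669 -0.05284281  0.06      ]
[ 0.57438135 -0.12669577  0.0569416 ] [-0.57896381 -0.76310371 -4.42439413] [ 0.02503057 -0.07944647 -0.01507133] 14.225
```

Call:
carry_out --targets '[{"tx":0.0004,"ty":0,"tz":0,"spin":0,"fingers":0},{"tx":0.0008,"ty":0,"tz":0,"spin":0,"fingers":0},{"tx":0.0012,"ty":0,"tz":0,"spin":0,"fingers":0},{"tx":0.0012,"ty":0,"tz":0,"spin":0,"fingers":0}]'

```text
time: 14.72
tool_pos: [0.5756, -0.1267, 0.0569]
ee_rot: [0.683, 0.73, -0.0, -0.0]
force: [-0.5, -0.3, -3.7]
finger_gap: 0.0158
grip_force: 30.0
```

Call:
carry_out --targets '[{"tx":0.0003,"ty":0,"tz":0,"spin":0,"fingers":0},{"tx":0.0006,"ty":0,"tz":0,"spin":0,"fingers":0},{"tx":0.0006,"ty":0,"tz":0,"spin":0,"fingers":0}]'

```text
time: 15.1
tool_pos: [0.5762, -0.1267, 0.0569]
ee_rot: [0.683, 0.73, -0.0, 0.0]
force: [-0.4, 0.2, -4.2]
finger_gap: 0.0155
grip_force: 30.0
```

Call:
carry_out --targets '[{"tx":0.0003,"ty":0,"tz":0,"spin":0,"fingers":0},{"tx":0.0005,"ty":0,"tz":0,"spin":0,"fingers":0},{"tx":0.0005,"ty":0,"tz":0,"spin":0,"fingers":0}]'

```text
time: 15.48
tool_pos: [0.5767, -0.1267, 0.0569]
ee_rot: [0.683, 0.73, -0.0, 0.0]
force: [-0.6, -0.1, -4.8]
finger_gap: 0.0161
grip_force: 30.0
```

```bash
python3 m.py w5; python3 - <<'E'
import cv2;i=cv2.imread('pics/w5.png')[100:260,220:400];cv2.imwrite('pics/w5c.png',cv2.resize(i,None,fx=3.6,fy=3.6,interpolation=cv2.INTER_CUBIC))
E
```

```text
tray yaw 9.67 x at -.128 0.5908 0.00294
bar yaw 3.91 x at -.128 0.5839 0.00018
tray +y edge [ 0.62882063 -0.04868428  0.032     ]
bar +y end [ 0.5709573 -0.0528435  0.06     ]
[ 0.57668129 -0.12668881  0.05695199] [-0.1914899  -0.38339751 -3.9293266 ] [ 0.01665444 -0.05874815  0.00661872] 15.525
```

View pics/w5c.png

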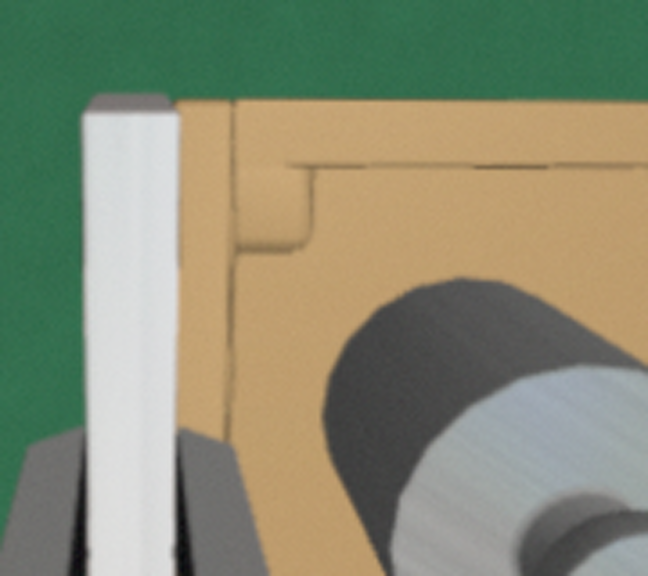

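The bar is beside the flange with its end level with the tray corner: crop row ~103 at flange height against 100. There is still no contact force, so I'll creep on.

Call:
carry_out --targets '[{"tx":0.0002,"ty":0,"tz":0,"spin":0,"fingers":0},{"tx":0.0004,"ty":0,"tz":0,"spin":0,"fingers":0},{"tx":0.0004,"ty":0,"tz":0,"spin":0,"fingers":0}]'

```text
time: 15.9
tool_pos: [0.577, -0.1267, 0.0569]
ee_rot: [0.683, 0.73, -0.0, -0.0]
force: [-1.1, -1.0, -3.8]
finger_gap: 0.0154
grip_force: 30.0
```

Call:
carry_out --targets '[{"tx":0.0002,"ty":0,"tz":0,"spin":0,"fingers":0},{"tx":0.0003,"ty":0,"tz":0,"spin":0,"fingers":0},{"tx":0.0003,"ty":0,"tz":0,"spin":0,"fingers":0}]'

```text
time: 16.27
tool_pos: [0.577, -0.1267, 0.0569]
ee_rot: [0.683, 0.73, -0.0, -0.0]
force: [-4.6, -1.0, -1.5]
finger_gap: 0.0155
grip_force: 30.0
```

Call:
carry_out --targets '[{"tx":-0.0003,"ty":0,"tz":-0.0005,"spin":0,"fingers":0},{"tx":-0.0003,"ty":0,"tz":-0.001,"spin":0,"fingers":0},{"tx":-0.0002,"ty":0,"tz":-0.0011,"spin":0,"fingers":0},{"tx":-0.0002,"ty":0,"tz":-0.0011,"spin":0,"fingers":0}]'

```text
time: 16.77
tool_pos: [0.577, -0.1267, 0.056]
ee_rot: [0.683, 0.73, -0.0, -0.0]
force: [-6.1, 0.2, 1.3]
finger_gap: 0.0156
grip_force: 30.0
```

```bash
python3 -c "
from h import *
for i in range(3):
  snap('wrist');s=env.get_state();print(s['force'],s['torque'],s['tool_pos'])"
```

```text
[-6.37903727 -0.10500477  1.2433354 ] [0.01206028 1.21990086 0.11407465] [ 0.57698289 -0.12669412  0.05605038]
[-6.87660215 -0.12895033  0.11882887] [-0.02074129  1.18702732  0.07841249] [ 0.57697743 -0.12669554  0.0560528 ]
[-6.53959307  0.57923495  1.87961842] [-0.01734993  1.2386585   0.05677456] [ 0.5769957  -0.12668938  0.0560614 ]
```

Call:
carry_out --targets '[{"tx":-0.0002,"ty":0,"tz":0,"spin":0,"fingers":0},{"tx":-0.0003,"ty":0,"tz":0,"spin":0,"fingers":0},{"tx":-0.0003,"ty":0,"tz":0,"spin":0,"fingers":0}]'

```text
time: 17.3
tool_pos: [0.577, -0.1267, 0.0561]
ee_rot: [0.683, 0.73, 0.0, 0.0]
force: [-4.1, 1.3, 1.3]
finger_gap: 0.0159
grip_force: 30.0
```

Call:
carry_out --targets '[{"tx":-0.0002,"ty":0,"tz":0,"spin":0,"fingers":0},{"tx":-0.0003,"ty":0,"tz":0,"spin":0,"fingers":0},{"tx":-0.0003,"ty":0,"tz":0,"spin":0,"fingers":0}]'

```text
time: 17.68
tool_pos: [0.5769, -0.1267, 0.056]
ee_rot: [0.683, 0.73, 0.0, 0.0]
force: [-1.3, 1.0, 1.6]
finger_gap: 0.0159
grip_force: 30.0
```

Call:
carry_out --targets '[{"tx":0,"ty":0,"tz":0,"spin":0,"fingers":0.2},{"tx":0,"ty":0,"tz":0,"spin":0,"fingers":0.25},{"tx":0,"ty":0,"tz":0,"spin":0,"fingers":0.3},{"tx":0,"ty":0,"tz":0,"spin":0,"fingers":0.35},{"tx":0,"ty":0,"tz":0,"spin":0,"fingers":0.35},{"tx":0,"ty":0,"tz":0,"spin":0,"fingers":0.35}]'

```text
time: 18.42
tool_pos: [0.5766, -0.1267, 0.0558]
ee_rot: [0.683, 0.73, -0.0, 0.0]
force: [0.4, 0.3, 0.2]
finger_gap: 0.0326
grip_force: 0.0
```

```bash
python3 m.py w6; python3 - <<'E'
import cv2;i=cv2.imread('pics/w6.png')[100:260,220:400];cv2.imwrite('pics/w6c.png',cv2.resize(i,None,fx=3.6,fy=3.6,interpolation=cv2.INTER_CUBIC))
E
```

```text
tray yaw 4.0 x at -.128 0.5856 0.00021
bar yaw 4.23 x at -.128 0.5839 0.00015
tray +y edge [ 0.62837687 -0.04865085  0.032     ]
bar +y end [ 0.57084978 -0.05277395  0.06      ]
[ 0.57657478 -0.12670906  0.05585241] [-0.8575417   0.17446238  0.46429199] [-0.01344657 -0.07724854  0.02304519] 18.475
```

View pics/w6c.png

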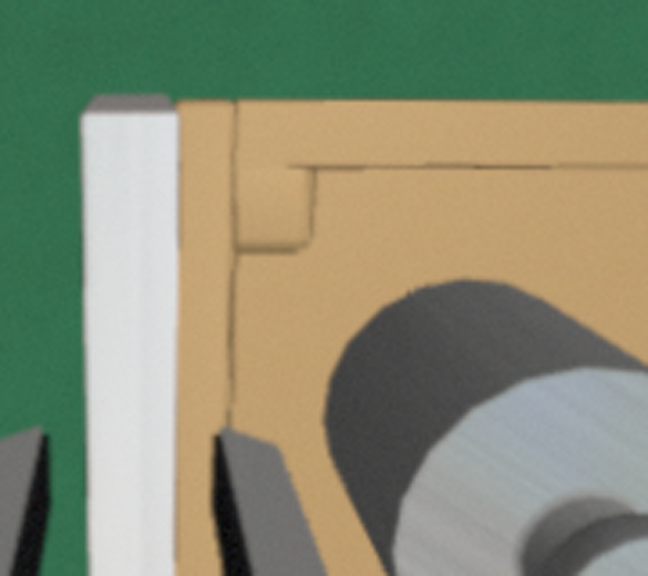

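It looks flush (bar yaw about 4.2°, tray 4.0°). To be sure it is seated, I'll withdraw and nudge it gently from behind, low down, with the fingers shut.

Call:
carry_out --targets '[{"tx":0,"ty":0,"tz":0.01,"spin":0,"fingers":0.35},{"tx":0,"ty":0,"tz":0.03,"spin":0,"fingers":0.35},{"tx":0,"ty":0,"tz":0.06,"spin":0,"fingers":0.35},{"tx":-0.01,"ty":0,"tz":0.08,"spin":0,"fingers":0.1},{"tx":-0.045,"ty":-0.002,"tz":0.08,"spin":0,"fingers":0},{"tx":-0.045,"ty":-0.002,"tz":0.08,"spin":0,"fingers":0},{"tx":-0.045,"ty":-0.002,"tz":0.06,"spin":0,"fingers":0},{"tx":-0.045,"ty":-0.002,"tz":0.02,"spin":0,"fingers":0},{"tx":-0.045,"ty":-0.002,"tz":-0.01,"spin":0,"fingers":0},{"tx":-0.045,"ty":-0.002,"tz":-0.021,"spin":0,"fingers":0},{"tx":-0.045,"ty":-0.002,"tz":-0.021,"spin":0,"fingers":0},{"tx":-0.035,"ty":-0.002,"tz":-0.021,"spin":0,"fingers":0},{"tx":-0.028,"ty":-0.002,"tz":-0.021,"spin":0,"fingers":0},{"tx":-0.025,"ty":-0.002,"tz":-0.021,"spin":0,"fingers":0},{"tx":-0.025,"ty":-0.002,"tz":-0.021,"spin":0,"fingers":0}]'

```text
time: 20.35
tool_pos: [0.5518, -0.1287, 0.035]
ee_rot: [0.683, 0.73, 0.0, 0.0]
force: [-0.3, -0.0, -0.1]
finger_gap: 0.0005
grip_force: 0.0
```

Call:
carry_out --targets '[{"tx":0.0005,"ty":0,"tz":0,"spin":0,"fingers":0},{"tx":0.001,"ty":0,"tz":0,"spin":0,"fingers":0},{"tx":0.0015,"ty":0,"tz":0,"spin":0,"fingers":0},{"tx":0.002,"ty":0,"tz":0,"spin":0,"fingers":0},{"tx":0.0025,"ty":0,"tz":0,"spin":0,"fingers":0},{"tx":0.0025,"ty":0,"tz":0,"spin":0,"fingers":0}]'

```text
time: 21.1
tool_pos: [0.5541, -0.1287, 0.0348]
ee_rot: [0.683, 0.73, -0.0, 0.0]
force: [-0.0, 0.5, -0.0]
finger_gap: 0.0004
grip_force: 0.0
```

Call:
carry_out --targets '[{"tx":0.0004,"ty":0,"tz":0,"spin":0,"fingers":0},{"tx":0.0008,"ty":0,"tz":0,"spin":0,"fingers":0},{"tx":0.0012,"ty":0,"tz":0,"spin":0,"fingers":0},{"tx":0.0012,"ty":0,"tz":0,"spin":0,"fingers":0}]'

```text
time: 21.6
tool_pos: [0.5553, -0.1287, 0.0349]
ee_rot: [0.683, 0.73, 0.0, 0.0]
force: [0.9, 0.7, 0.6]
finger_gap: 0.0004
grip_force: 0.0
```

Call:
carry_out --targets '[{"tx":0.0003,"ty":0,"tz":0,"spin":0,"fingers":0},{"tx":0.0005,"ty":0,"tz":0,"spin":0,"fingers":0},{"tx":0.0005,"ty":0,"tz":0,"spin":0,"fingers":0}]'

```text
time: 21.98
tool_pos: [0.5558, -0.1287, 0.0348]
ee_rot: [0.683, 0.73, -0.0, -0.0]
force: [0.0, -0.9, 0.6]
finger_gap: 0.0007
grip_force: 0.0
```

Call:
carry_out --targets '[{"tx":0.0003,"ty":0,"tz":0,"spin":0,"fingers":0},{"tx":0.0005,"ty":0,"tz":0,"spin":0,"fingers":0},{"tx":0.0005,"ty":0,"tz":0,"spin":0,"fingers":0}]'

```text
time: 22.35
tool_pos: [0.5562, -0.1287, 0.0348]
ee_rot: [0.683, 0.73, -0.0, -0.0]
force: [-0.3, -0.1, 0.6]
finger_gap: 0.0005
grip_force: 0.2
```

Call:
carry_out --targets '[{"tx":0.0002,"ty":0,"tz":0,"spin":0,"fingers":0},{"tx":0.0003,"ty":0,"tz":0,"spin":0,"fingers":0},{"tx":0.0003,"ty":0,"tz":0,"spin":0,"fingers":0}]'

```text
time: 22.72
tool_pos: [0.5565, -0.1287, 0.0349]
ee_rot: [0.683, 0.73, -0.0, -0.0]
force: [-1.5, 0.4, 1.3]
finger_gap: -0.0
grip_force: 0.9
```

Call:
carry_out --targets '[{"tx":0.0001,"ty":0,"tz":0,"spin":0,"fingers":0},{"tx":0.0002,"ty":0,"tz":0,"spin":0,"fingers":0},{"tx":0.0002,"ty":0,"tz":0,"spin":0,"fingers":0}]'

```text
time: 23.1
tool_pos: [0.5565, -0.1287, 0.0349]
ee_rot: [0.683, 0.73, -0.0, -0.0]
force: [-4.7, -0.3, 4.2]
finger_gap: 0.0008
grip_force: 2.5
```

Call:
carry_out --targets '[{"tx":0.0001,"ty":0,"tz":0,"spin":0,"fingers":0},{"tx":0.0001,"ty":0,"tz":0,"spin":0,"fingers":0}]'

```text
time: 23.35
tool_pos: [0.5565, -0.1287, 0.0349]
ee_rot: [0.683, 0.73, -0.0, -0.0]
force: [-6.4, 0.6, 4.9]
finger_gap: 0.0005
grip_force: 3.0
```

Call:
carry_out --targets '[{"tx":-0.001,"ty":0,"tz":0,"spin":0,"fingers":0},{"tx":-0.003,"ty":0,"tz":0,"spin":0,"fingers":0},{"tx":-0.01,"ty":0,"tz":0,"spin":0,"fingers":0},{"tx":-0.03,"ty":0,"tz":0,"spin":0,"fingers":0},{"tx":-0.04,"ty":0,"tz":0.03,"spin":0,"fingers":0},{"tx":-0.04,"ty":0,"tz":0.08,"spin":0,"fingers":0},{"tx":-0.04,"ty":0,"tz":0.13,"spin":0,"fingers":0},{"tx":-0.04,"ty":0,"tz":0.18,"spin":0,"fingers":0},{"tx":-0.04,"ty":0,"tz":0.18,"spin":0,"fingers":0},{"tx":-0.04,"ty":0,"tz":0.18,"spin":0,"fingers":0}]'

```text
time: 24.6
tool_pos: [0.5163, -0.1286, 0.2139]
ee_rot: [0.683, 0.73, -0.0, -0.0]
force: [-0.4, -0.5, -1.0]
finger_gap: 0.0006
grip_force: 0.0
```

```bash
python3 - <<'E'
from h import *
w=snap('wrist');b=snap('scene');s=env.get_state();print(s['time'],s['tool_pos'])
cv2.imwrite('pics/end.png',np.hstack([cv2.resize(w['pixels'],(400,300)),cv2.resize(b['pixels'][200:350,140:340],(400,300),interpolation=cv2.INTER_CUBIC)])[:,:,::-1])
E
```

```text
24.7 [ 0.51627598 -0.12854527  0.21333084]
```

View pics/end.png

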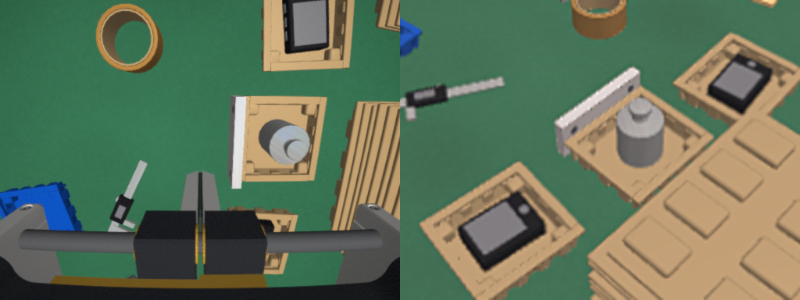

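The final view shows the bar upright and flush along tray_b's robot-side flange, with everything else undisturbed and the gripper clear.

```bash
python3 -c "
from bench import env
print(env.finish_job())"
```

```text
the job is handed in; nothing more can be done
None
```

The straightedge now stands upright on its long edge, midway along the robot-side flange of the loaded tray (tray_b) and flush against it; the pressing force stayed under 7 N, the last picture shows nothing else disturbed, and I handed the job in at about 25 s.

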